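# Put the die insert away and slide the case lid home over its ridge

### The job

Put the brass die insert that stands on the bench upright into the empty near compartment of the wooden case, without dropping it. Then take the case's loose lid by its grip bar, enter its bevelled nose in the channel at the case's open end and slide it all the way home, pushing firmly over the springy ridge near the end until the ridge has clicked into the lid's groove, but without ramming the lid against the stop. Leave the insert that is already stored, the spool and the carton as they are.

Things in the scene. Friction and masses are not known exactly. Their poses are not given: they have to be found in the camera images.
- case: Light wooden slide-lid case screwed to the bench (fixed), 150 x 120 x 51 mm. Origin: centre of its underside; +x to the closed end, -x to the open end (mouth), z up. Inside 90 mm wide, floor 8 mm high; a divider 36 mm high at x -18 to -14 mm parts the empty near compartment (x -69 to -18) from the far one (x -14 to 37). Long side walls, top of their ledges z = 40 mm, carry the lid.
- lid: Loose lid of the case, darker wood, 142 (x) x 101 (y) mm, 0.11 to 0.18 kg, flat on the bench right of the case, right way up. Origin: centre of its underside; +x to its bevelled nose, which enters the channel first. Edges 5 mm thick, raised panel to z = 9.5 mm. Underneath, near the nose, a 30 degree bevel (x 65 to 70) and behind it a cross groove 7 mm wide, 3.4 mm deep (x 57 to 64).
- lid_bar (a point): Middle of the lid's grip bar (light wood, across the lid), 17 mm above the lid's underside; axes as the lid. The bar is 12 mm thick (x), 60 mm long (y), and runs from 9.5 to 26 mm above the lid's underside. Pinch it from above, fingers closing along the lid's x. It lies 5 mm behind the lid's centre and 76 mm behind the tip of the nose.
- case_mouth (a point): Middle of the channel's floor at the open end; axes as the case. For the first 29 mm from here inward (x 0 to 29) the channel is open on top and its cheeks narrow from 112 to 103.4 mm: the lid's nose can be laid down here, then pushed on. Lid edge 5 mm thick, 101 mm wide.
- case_lips (a point): Middle of the channel's floor where the overhanging lips begin; axes as the case. From here to the stop, 105 mm on, the channel is 103.4 mm wide and 6.2 mm high; the lips' tops are 11 mm above its floor, 92 mm apart. A sloped lead-in, 8 mm long, comes before. A lid out of line by a millimetre or two, or by about a degree, binds here.
- case_home (a point): Where the lid's origin is when the lid is home, its nose on the stop (the wall of the closed end, 71 mm on); axes as the case, and the lid's axes then agree with them.
- ridge (a joint): Height in m of the smooth round steel ridge across the channel, 10 mm before the stop: 0 = risen 3 mm above the channel's floor, -0.0015 or less = pressed down. Strongly sprung: the lid's bevel meets it about 10 mm before home and needs a level push of about 14 to 22 N to climb it (more if the lid is also pressed down); in the last 5 mm it suddenly gives way and snaps up into the lid's groove.
- stop: End wall of the case at its closed end (fixed), the stop for the lid; its inner face is 67 mm from the case's origin along the case's x. More than 28 N of the lid against it splits it off: that is a failure.
- insert: Brass die insert standing on the bench left of the case: flange 30 mm across at the foot (lowest 8 mm, take it there), narrower round neck above, 26 mm high, 0.12 kg. Origin: centre of its underside. Falling free at over 0.35 m/s counts as dropped.
- stored_insert: A like insert, 26 mm across, 26 mm high, already standing in the case's far compartment; leave it there. Origin: centre of its underside.
- case_pocket (a point): Centre of the floor of the near, empty compartment, 51 (x) x 90 (y) mm; axes as the case. Reached from above; the lips' tops are 43 mm above it and 92 mm apart, so open the fingers only a little to let go.
- case_far_pocket (a point): Centre of the floor of the far compartment, 51 x 90 mm; axes as the case.
- spool: Bystander: small black spool of orange tubing, 67 mm across, 45 mm high. Origin: centre of its underside.
- carton: Bystander: small cardboard carton, 44 x 60 x 30 mm. Origin: centre of its underside.

How it is judged:
By the outcome, as a careful person would: the job done as asked, in the order asked, and still so for the second after the job is handed in, with the robot touching nothing.
It also fails if it takes over 67 s, if anything falls off the work surface, if the arm or the gripper's body presses on something with over 40 N, if the wrist force passes 120 N, or if a joint passes its speed limit or range.

### The arm

A 6-joint arm with a two-finger parallel gripper is mounted at the origin on the work surface; the furniture and walls round the work are solid. World frame = base frame: x ahead of the robot, y to its left, z up, the work surface at z = 0. Lengths are in m, angles in rad, forces in N, time in s.
With the tool pointing down it reaches from about 0.3 to 0.85 m from the base axis. Payload 4.2 kg.
Tool frame: the origin (TCP) lies midway between the tips of the shut fingers; the grasp point (between the pads) lies 19 mm behind it; z points along the fingers, y is the line along which they close (so a half turn about z gives the same grasp; the last joint's range is limited). The gripper opens to 91 mm and grips with 3 to 60 N. Pads are 32 mm wide; open, the fingers measure 118 mm over their backs; the gripper's body (76 mm by 178 mm) begins 60 mm behind the grasp point.
Start: joints at [-1.189, 0.32, 1.565, -0, 1.257, -0.02], TCP at [0.225, -0.529, 0.214] pointing down, gripper open.
Joint ranges: [-3.11, 3.11], [-0.84, 2.01], [0.21, 2.61], [-1.34, 4.49], [0.05, 2.63], [-2.56, 2.56]. Speed limits (rad/s): [2.57, 2.57, 3.14, 3.14, 3.14, 3.14].

### API

Orientations are given as a rotation vector (axis times angle).
In Python, from bench import ctrl, viewer gives the robot as it stands. The module is installed in compiled form; this text tells all that it offers.
- The arm moves only by the shell command python3 -m jog 'ROWS' [OPENING] [FORCE]. ROWS is a JSON object of lists of equal length, an entry for each row: "dp": the shift along the tool's x, y, z scaled (see below), a list of three; "turn": the turn about the tool's z scaled (see below). A call has 1 to 12 rows; each row shifts and turns the commanded pose from where the row before left it, along the tool's axes as they then stand; what a row does not reach is not made up. The controller multiplies each number of a shift by 40 mm and each number of a turn by 5 degrees. A row lasts 1/12 s, in which the tool goes at most 41.7 mm and 7.16 degrees, less where a joint would pass 70% of its speed; a pose out of reach is approached as far as the arm can. A call with a number of a shift or a turn outside -1 to 1 is refused whole. A call with a gripper value outside its range is refused whole. OPENING is the closure, from -1 (fully open) to 1 (shut), set as the call begins (- or left out, the last holds). The fingers move at their own pace and stop on an object; FORCE is the grip in N (left out, the last holds). Time passes only in rows, so rows that do not move let the fingers close. It gives the time, the measured TCP pose, the force, the opening and the grip force at its end, in the units of the state.
- ctrl.read_state(): the state, without advancing time (a new reading comes with each control period).
- viewer.get_image(name): name is "scene" or "side" or "wrist"; returns a dict with "image" (400x640x3 uint8, red, green, blue), "vfov" (degrees; the focal length in pixels is half the picture's height over the tangent of half this angle, whatever the lens; pixels are square), "cx", "cy" (the principal point, pixels), "k1" (the pictures are not rectified: a ray, as slopes to the right and down, at radius r is drawn at 1 + k1 r^2 times it, then the intrinsics apply), "extrinsics" (4x4, takes a point from camera to world coordinates). Camera axes: x right, y up, looking along -z (the intrinsics and any distortion apply to the point x, -y, -z); pixel columns grow to the right and rows downward; lengths in m; the calibration is good to about 2 mm. A picture is of the moment at which its call begins. There is no depth.
- ctrl.close_job(): hands the job in; it is judged then, once.
The state is a dict: "time_s": time; "joint_positions": joint angles; "joint_vel": joint speeds; "joint_torque": joint torques, N m; "position": TCP position; "ee_rot": TCP orientation; "ft_force": force on the tool from outside, world axes, zero at the start; "moment": the same for the moment, N m; "grip_width": finger opening in m; "grip_force": force on a finger pad.
Only numpy, scipy, OpenCV 4.12 (cv2) and the standard library are available. Lean on these libraries where they do the work, as an engineer would, in place of code of your own. Each camera call takes 0.05 s, during which the arm holds its last target. There are 200 camera calls.

## Working session

There is one attempt and no reset: what is moved stays moved. The work goes in short steps, Python scripts to look and compute and a shell command to move; the robot and the scene stay as the last step left them, time stands still between calls to the robot, and variables do not carry over. Pictures are saved under pics/ and viewed, at most 10 in all, crops included, and the job is handed in when it is done.

```bash
mkdir -p pics && cat > h.py <<'E'
import numpy as np, cv2
from bench import ctrl, viewer
from scipy.spatial.transform import Rotation as R
def grab(n,f=None):
    d=viewer.get_image(n)
    if f: cv2.imwrite('pics/'+f,cv2.cvtColor(d['image'],cv2.COLOR_RGB2BGR))
    return d
def ray(d,u,v):
    h=d['image'].shape[0]; f=h/2/np.tan(np.radians(d['vfov'])/2)
    K=np.array([[f,0,d['cx']],[0,f,d['cy']],[0,0,1.]])
    p=cv2.undistortPoints(np.array([[[u,v]]],float),K,np.array([d['k1'],0,0,0.]))[0,0]
    E=np.array(d['extrinsics']); return E[:3,3],E[:3,:3]@np.array([p[0],-p[1],-1])
def onplane(d,u,v,z):
    o,r=ray(d,u,v); return o+r*(z-o[2])/r[2]
def proj(d,P):
    h=d['image'].shape[0]; f=h/2/np.tan(np.radians(d['vfov'])/2)
    E=np.array(d['extrinsics']); q=E[:3,:3].T@(np.array(P,float)-E[:3,3]); s=np.array([q[0],-q[1]])/-q[2]
    s=s*(1+d['k1']*(s@s)); return s*f+[d['cx'],d['cy']]
def tool():
    s=ctrl.read_state(); return np.array(s['position']),R.from_rotvec(s['ee_rot']).as_matrix(),s
E
python3 - <<'E'
from h import *
np.set_printoptions(precision=4,suppress=True)
for n in ('scene','side','wrist'):
    d=grab(n,n+'0.png'); print(n,d['vfov'],d['cx'],d['cy'],d['k1'],np.array(d['extrinsics'])[:3,3])
p,M,s=tool(); print(p,M,s['grip_width'],s['time_s'])
a=cv2.imread('pics/scene0.png');b=cv2.imread('pics/side0.png')
E
```

```text
scene 57.74784074865866 316.9033133511471 194.91708544459058 -0.05463601575318458 [0.0541 0.5163 0.7776]
side 50.34098675807949 321.2141152796278 196.98211176231004 0.0014904676656825172 [0.3069 0.8634 0.4284]
wrist 64.98284804327838 321.2317562468494 198.34187770279522 -0.044814258807680675 [ 0.2933 -0.5006  0.3837]
[ 0.2247 -0.5289  0.2133] [[ 0.9203  0.3911 -0.0005]
 [ 0.3911 -0.9203  0.0012]
 [ 0.     -0.0013 -1.    ]] 0.09125949473656186 0.15
```

View pics/scene0.png

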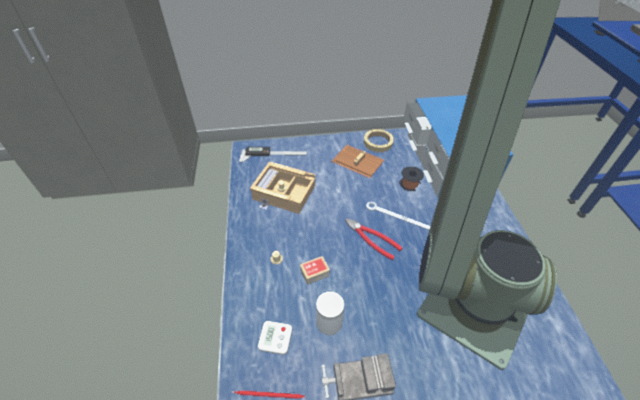

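View pics/side0.png

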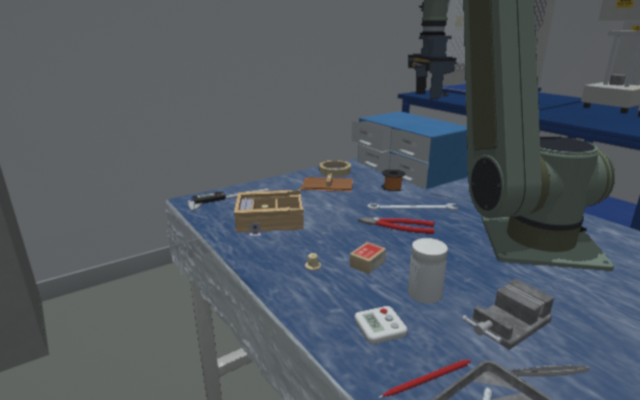

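The scene picture shows the case near (283,187), the lid with its bar near (358,160), the insert at (276,257), the carton at (315,268) and the spool at (411,178). The side view agrees: insert (313,262), case (269,210), lid (328,184).

```bash
python3 - <<'E'
from h import *
np.set_printoptions(precision=4,suppress=True)
d=grab('scene');e=grab('side')
def tri(a,b):
    o1,r1=ray(d,*a);o2,r2=ray(e,*b)
    t=np.linalg.lstsq(np.c_[r1,-r2],o2-o1,rcond=None)[0];return (o1+r1*t[0]+o2+r2*t[1])/2
print('insert',onplane(d,276.5,258,0.013),onplane(e,313,262,.013),tri((276.5,258),(313,262)))
print('case',onplane(d,283,185,.05),onplane(d,252,187,.051),onplane(d,292,210,.051),onplane(d,315,180,.051),onplane(d,271,164,.051))
print('lid bar',onplane(d,359,158,.02),'lid corners',[onplane(d,*c,.007)[:2] for c in((332,161),(370,175),(383,161),(349,147))])
print('carton',onplane(d,315,268,.02),'spool',onplane(d,411,178,.02))
x=cv2.imread('pics/scene0.png')[130:220,230:430]
cv2.imwrite('pics/crop1.png',cv2.resize(x,None,fx=4,fy=4,interpolation=cv2.INTER_CUBIC))
E
```

```text
insert [0.4456 0.1849 0.013 ] [0.4472 0.187  0.013 ] [0.4474 0.1837 0.0106]
case [0.5768 0.0092 0.05  ] [0.6399 0.0693 0.051 ] [0.4952 0.0649 0.051 ] [ 0.5172 -0.0613  0.051 ] [ 0.6636 -0.0343  0.051 ]
lid bar [ 0.4884 -0.2496  0.02  ] lid corners [array([ 0.5559, -0.1976]), array([ 0.4253, -0.2172]), array([ 0.4271, -0.2977]), array([ 0.5529, -0.2888])]
carton [0.3494 0.1519 0.02  ] spool [ 0.3146 -0.2695  0.02  ]
```

View pics/crop1.png

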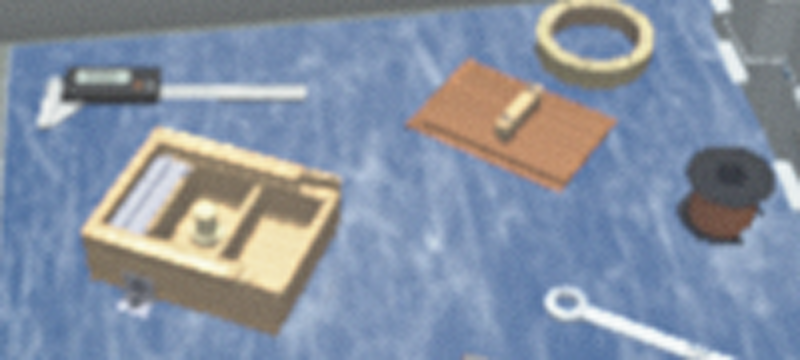

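```bash
python3 -m jog '{"dp":[[0.59,-0.57,0],[0.59,-0.57,0],[0.59,-0.57,0],[0.59,-0.57,0],[0.59,-0.57,0],[0.59,-0.57,0],[0.59,-0.57,0],[0.59,-0.57,0],[0.59,-0.57,0],[0.59,-0.57,0],[0,0,0],[0,0,0]],"turn":[0.36,0.36,0.36,0.36,0.36,0.36,0.36,0.36,0.36,0.36,0,0]}' && python3 - <<'E'
from h import *
np.set_printoptions(precision=4,suppress=True)
d=grab('wrist','w1.png');p,M,s=tool();print(p,M,s['time_s'])
E=np.array(d['extrinsics']);print(M.T@E[:3,:3],M.T@(E[:3,3]-p))
import pickle;pickle.dump((d,p,M),open('w1.pkl','wb'))
E
```

```text
time_s: 1.25
position: [0.3941, -0.2482, 0.2139]
ee_rot: [3.138, 0.144, -0.0]
ft_force: [-0.4, 0.0, -0.0]
grip_width: 0.0911
grip_force: 0.0
[ 0.3935 -0.2491  0.2139] [[ 0.996   0.0894 -0.0005]
 [ 0.0894 -0.996  -0.0004]
 [-0.0005  0.0004 -1.    ]] 1.3
[[ 0.0037  0.9644  0.2643]
 [ 1.     -0.0038 -0.0002]
 [ 0.0008  0.2643 -0.9644]] [ 0.075  -0.0003 -0.1705]
```

View pics/w1.png

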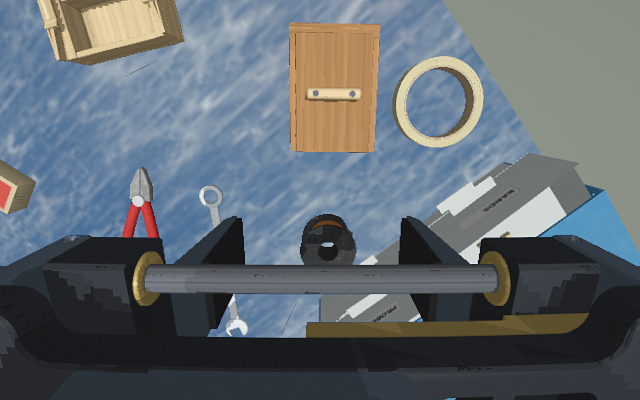

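The wrist view shows the lid at (335,88), its pale bar at (333,94), the case's mouth end at upper left (115,25), the spool (328,240) and the tape ring (438,100). Image up is tool +x.

```bash
python3 - <<'E'
from h import *
import pickle
np.set_printoptions(precision=4,suppress=True)
d,p,M=pickle.load(open('w1.pkl','rb'))
im=d['image']; hsv=cv2.cvtColor(im,cv2.COLOR_RGB2HSV)
print(hsv[70,320],hsv[94,333],hsv[29,335])
m=cv2.inRange(hsv,(5,70,60),(18,255,255));m[:,:270]=0;m[160:]=0;m[:,388:]=0
m=cv2.morphologyEx(m,cv2.MORPH_CLOSE,np.ones((15,15)))
c=max(cv2.findContours(m,0,1)[0],key=cv2.contourArea)
b=cv2.boxPoints(cv2.minAreaRect(c));print(cv2.minAreaRect(c))
q=cv2.approxPolyDP(c,6,True)[:,0];print(q.tolist())
for v in q: print(onplane(d,*v,0.005)[:2])
# bar top, z=26mm
t=cv2.inRange(hsv,(12,20,150),(35,110,255));t[:80]=0;t[110:]=0;t[:,:295]=0;t[:,372:]=0
c=max(cv2.findContours(t,0,1)[0],key=cv2.contourArea);r=cv2.minAreaRect(c);print(r)
for v in cv2.boxPoints(r): print(onplane(d,*v,.026)[:2])
print(onplane(d,*r[0],.026))
E
```

```text
[ 15 125 185] [ 20  69 239] [ 15 125 186]
((333.1365051269531, 87.39898681640625), (90.30608367919922, 128.33303833007812), 0.9093804955482483)
[[289, 23], [291, 150], [372, 151], [379, 25]]
[ 0.5605 -0.1975]
[ 0.4213 -0.2096]
[ 0.4292 -0.3069]
[ 0.5679 -0.2965]
((333.9692077636719, 93.00957489013672), (54.09077835083008, 11.038517951965332), 1.1691392660140991)
[ 0.4821 -0.2247]
[ 0.4936 -0.224 ]
[ 0.498  -0.2825]
[ 0.4865 -0.2837]
[ 0.49   -0.2537  0.026 ]
```

```bash
python3 -m jog '{"dp":[[0.29,-0.89,0],[0.29,-0.89,0],[0.29,-0.89,0],[0.29,-0.89,0],[0.29,-0.89,0],[0.29,-0.89,0],[0.29,-0.89,0],[0.29,-0.89,0],[0.29,-0.89,0],[0,0,0],[0,0,0]],"turn":[0,0,0,0,0,0,0,0,0,0,0]}' && python3 - <<'E'
from h import *
d=grab('wrist','w2.png');p,M,s=tool()
import pickle;pickle.dump((d,p,M),open('w2.pkl','wb'))
E
```

```text
time_s: 2.22
position: [0.4697, 0.079, 0.2137]
ee_rot: [3.138, 0.141, -0.001]
ft_force: [-0.7, -0.7, -1.0]
grip_width: 0.0911
grip_force: 0.0
```

View pics/w2.png

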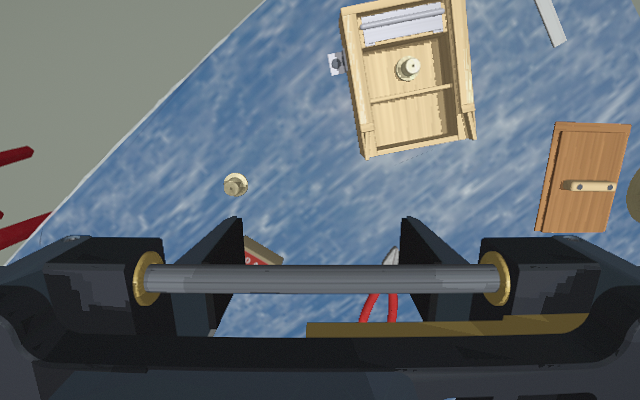

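The insert is at (236,184); the case has its mouth side from (366,158) to (476,138), its closed end at the top (340,10)-(465,0) and the stored insert at (407,68). I crop the case for edge points.

```bash
python3 - <<'E'
from h import *
import pickle
np.set_printoptions(precision=4,suppress=True)
d,p,M=pickle.load(open('w2.pkl','rb'));im=d['image']
c=cv2.cvtColor(im[0:165,325:485],cv2.COLOR_RGB2BGR)
cv2.imwrite('pics/crop2.png',cv2.resize(c,None,fx=3.6,fy=3.6,interpolation=cv2.INTER_CUBIC))
hsv=cv2.cvtColor(im,cv2.COLOR_RGB2HSV)
m=cv2.inRange(hsv,(10,30,60),(40,255,255));m[:160]=0;m[210:]=0;m[:,:200]=0;m[:,270:]=0
q=max(cv2.findContours(m,0,1)[0],key=cv2.contourArea);r=cv2.minEnclosingCircle(q);print(r,cv2.boundingRect(q),cv2.fitEllipse(q))
print(onplane(d,*r[0],0.006),p,M[:2,:2])
E
```

```text
((235.0, 184.5), 12.500100135803223) (224, 173, 24, 23) ((235.25045776367188, 184.2146759033203), (22.866819381713867, 24.056196212768555), 76.29840087890625)
[0.4483 0.1837 0.006 ] [0.4694 0.078  0.2137] [[ 0.9962  0.0876]
 [ 0.0876 -0.9962]]
```

View pics/crop2.png

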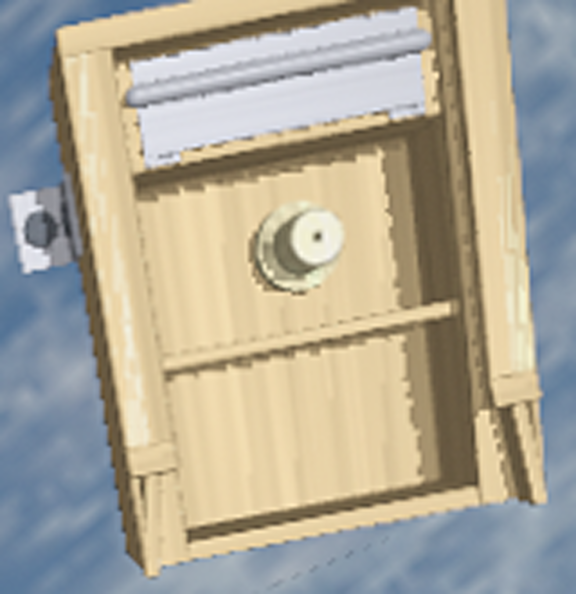

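The crop shows the outer top edges of the walls, left (58,35)→(133,470) and right (503,0)→(540,375), the divider top (165,365)→(455,305) and the mouth edge (150,575)→(480,490).

```bash
python3 - <<'E'
from h import *
import pickle
np.set_printoptions(precision=4,suppress=True)
d,p,M=pickle.load(open('w2.pkl','rb'))
W=lambda x,y,z:onplane(d,325+x/3.6,y/3.6,z)[:2]
L=[W(58,35,.051),W(133,470,.051)];Rr=[W(503,0,.051),W(540,375,.051)]
li=[W(115,60,.051),W(174,440,.051)];ri=[W(456,5,.051),W(494,375,.051)]
yaw=lambda a:np.degrees(np.arctan2(*(a[0]-a[1])[::-1]))
for n,a in zip(('L','R','li','ri'),(L,Rr,li,ri)): print(n,a,yaw(a))
dv=[W(165,365,.036),W(455,308,.036)];v=dv[1]-dv[0];print('div',dv,np.degrees(np.arctan2(v[1],v[0]))+90)
y=np.radians(np.mean([yaw(L),yaw(Rr),yaw(li),yaw(ri),np.degrees(np.arctan2(v[1],v[0]))+90]))
X=np.array([np.cos(y),np.sin(y)]);Y=np.array([-X[1],X[0]]);print('yaw',np.degrees(y))
lat=lambda a:np.mean([q@Y for q in a])
print('lat',lat(L),lat(Rr),lat(li),lat(ri))
print('long: closed',L[0]@X-.075,'div',np.mean(dv,0)@X+.016,'mouth z40',[W(*q,.040)@X+.075 for q in((150,560),(190,545),(480,488))],'lipstart',[W(*q,.051)@X+.038 for q in((155,458),(517,388))])
print('stored',W(305,255,.012))
E
```

```text
L [array([0.6411, 0.075 ]), array([0.5295, 0.0414])] 16.792990663422906
R [array([ 0.6621, -0.0424]), array([ 0.5674, -0.0718])] 17.24122540687561
li [array([0.6364, 0.0592]), array([0.539 , 0.0306])] 16.347479771088768
ri [array([ 0.6594, -0.0299]), array([ 0.566 , -0.0584])] 16.962853175412512
div [array([0.5601, 0.0337]), array([ 0.5846, -0.0495])] 16.448188398676905
yaw 16.758547483095338
lat -0.11303086817741706 -0.23190862057283176 -0.12643695952867234 -0.2189694888409448
long: closed 0.5604719545003838 div 0.5617461054308232 mouth z40 [np.float64(0.5654327266480883), np.float64(0.5675300591891865), np.float64(0.5673120425847593)] lipstart [np.float64(0.559009238176289), np.float64(0.5582876032295907)]
stored [ 0.5981 -0.009 ]
```

```bash
python3 -m jog '{"dp":[[-0.07,-0.67,0],[-0.07,-0.67,0],[-0.07,-0.67,0],[-0.08,-0.67,0],[0,0,0.9],[0,0,0.9],[0,0,0.9],[0,0,0.9],[0,0,0.6],[0,0,0.4],[0,0,0],[0,0,0]],"turn":[0,0,0,0,0,0,0,0,0,0,0,0]}' && python3 - <<'E'
from h import *
d=grab('wrist','w3.png');np.set_printoptions(precision=4,suppress=True)
p,M,s=tool();hsv=cv2.cvtColor(d['image'],cv2.COLOR_RGB2HSV)
print(p,proj(d,[.4483,.1837,.004]),proj(d,p))
E
```

```text
time_s: 3.27
position: [0.4486, 0.1828, 0.0297]
ee_rot: [3.138, 0.133, -0.002]
ft_force: [0.7, 1.1, 0.1]
grip_width: 0.091
grip_force: 0.0
[0.4495 0.1835 0.0307] [319.0368 228.4241] [319.1762 242.9506]
```

View pics/w3.png

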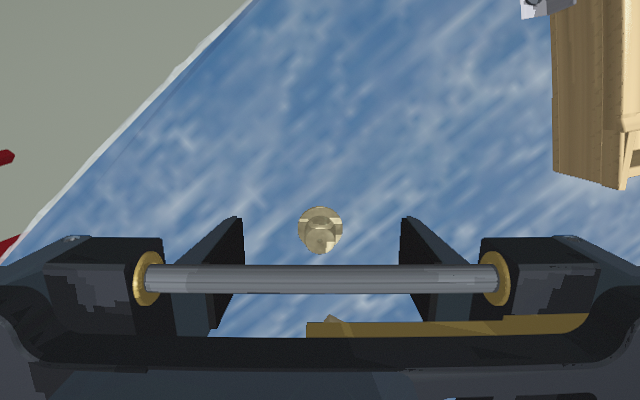

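The insert's flange sits at (320,228), where the measurement puts it (319,228), midway between the fingers. Descend and close.

```bash
python3 -m jog '{"dp":[[0,0,0.3],[0,0,0.3],[0,0,0.08],[0,0,0]],"turn":[0,0,0,0]}' && python3 -m jog '{"dp":[[0,0,0],[0,0,0],[0,0,0],[0,0,0],[0,0,0],[0,0,0],[0,0,0],[0,0,0],[0,0,0]],"turn":[0,0,0,0,0,0,0,0,0]}' 1 25
```

```text
time_s: 3.65
position: [0.449, 0.1844, 0.0034]
ee_rot: [-3.139, -0.137, -0.001]
ft_force: [0.2, 0.7, -0.1]
grip_width: 0.0911
grip_force: 0.0
time_s: 4.4
position: [0.4485, 0.1848, 0.0027]
ee_rot: [3.138, 0.138, -0.0]
ft_force: [0.8, 0.7, -0.2]
grip_width: 0.0341
grip_force: 0.0
```

```bash
python3 -m jog '{"dp":[[0,0,0],[0,0,0],[0,0,0],[0,0,0]],"turn":[0,0,0,0]}' 1 25 && python3 -m jog '{"dp":[[0,0,-0.2],[0,0,-0.5],[0,0,-0.8],[0,0,-0.8],[0,0,-0.8],[0,0,-0.6],[0,0,0],[0,0,0]],"turn":[0,0,-0.4,-0.5,-0.5,-0.5,-0.45,0]}'
```

```text
time_s: 4.73
position: [0.4485, 0.1847, 0.0027]
ee_rot: [3.138, 0.138, -0.0]
ft_force: [0.3, -0.6, -1.0]
grip_width: 0.0277
grip_force: 24.9
time_s: 5.4
position: [0.4493, 0.1852, 0.1529]
ee_rot: [-3.107, -0.459, -0.006]
ft_force: [0.1, -0.2, -1.5]
grip_width: 0.0277
grip_force: 24.9
```

```bash
python3 -m jog '{"dp":[[0.14,0.5,0],[0.14,0.9,0],[0.14,0.9,0],[0.14,0.9,0],[0.14,0.9,0],[0.14,0.9,0],[0,0.51,0],[0,0,0],[0,0,0]],"turn":[0,0,0,0,0,0,0,0,0]}' && python3 - <<'E'
from h import *
d=grab('wrist','w4.png');np.set_printoptions(precision=4,suppress=True)
p,M,s=tool();print(p)
X=np.array([.9575,.2883,0]);Y=np.array([-.2883,.9575,0]);O=np.array([.5869,-.0035,0])
im=cv2.cvtColor(d['image'],cv2.COLOR_RGB2BGR)
for a,b,z in((-75,-56,40),(-75,56,40),(-18,-45,36),(-18,45,36),(-38,46,51),(-38,-46,51),(67,46,51),(67,-46,51),(-38,60,51),(-38,-60,51)):
    u=proj(d,O+X*a/1e3+Y*b/1e3+[0,0,z/1e3]);cv2.circle(im,tuple(int(round(i)) for i in u),2,(0,0,255),-1)
cv2.imwrite('pics/w4b.png',im)
import pickle;pickle.dump((d,p,M),open('w4.pkl','wb'))
E
```

```text
time_s: 6.15
position: [0.5435, -0.0172, 0.1496]
ee_rot: [-3.108, -0.453, 0.004]
ft_force: [0.6, 0.7, -2.5]
grip_width: 0.0275
grip_force: 24.9
[ 0.5432 -0.0163  0.1498]
```

View pics/w4b.png

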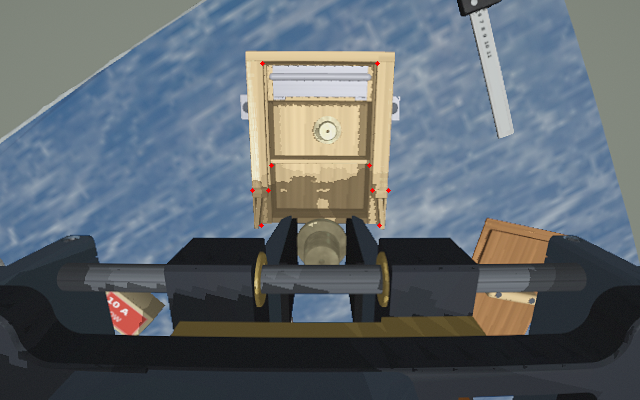

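The overlay dots sit on the case's corners within a couple of pixels: lips (268,190)/(373,190), closed end row 63. I lower the insert, and refine the case's pose from this picture numerically.

```bash
python3 -m jog '{"dp":[[0,0,0.4],[0,0,0.8],[0,0,0.8],[0,0,0.6],[0,0,0.4],[0,0,0.15],[0,0,0.1],[0,0,0.1],[0,0,0.05],[0,0,0]],"turn":[0,0,0,0,0,0,0,0,0,0]}' && python3 - <<'E'
from h import *
import pickle
np.set_printoptions(precision=4,suppress=True)
d,p,M=pickle.load(open('w4.pkl','rb'));hsv=cv2.cvtColor(d['image'],cv2.COLOR_RGB2HSV)
m=cv2.inRange(hsv,(10,25,60),(40,255,255))
Lp=[];Rp=[];T=[]
for r in list(range(62,90,2))+list(range(124,180,2)):
    c=np.where(m[r,225:420])[0]+225;Lp.append(onplane(d,c[0]-.5,r,.051));Rp.append(onplane(d,c[-1]+.5,r,.051))
for c in range(255,385,4):
    r=np.where(m[40:80,c])[0][0]+40;T.append(onplane(d,c,r-.5,.051))
def fit(P):
    v=cv2.fitLine(np.float32(P)[:,:2],cv2.DIST_HUBER,0,1e-4,1e-4).ravel();return v[:2]*np.sign(v[0]),v[2:]
l,r,t=fit(Lp),fit(Rp),fit(T)
a=[np.degrees(np.arctan2(v[0][1],v[0][0])) for v in (l,r,t)];print(a)
y=np.radians((a[0]+a[1])/2);X=np.array([np.cos(y),np.sin(y)]);Y=np.array([-X[1],X[0]])
print('yaw',np.degrees(y),'lat',l[1]@Y,r[1]@Y,(l[1]+r[1])@Y/2,'long',t[1]@X-.075)
print('origin',X*(t[1]@X-.075)+Y*((l[1]+r[1])@Y/2))
E
```

```text
time_s: 7.03
position: [0.5447, -0.0163, 0.0153]
ee_rot: [3.108, 0.458, 0.002]
ft_force: [-0.4, 0.3, -1.2]
grip_width: 0.0276
grip_force: 24.9
[np.float32(16.46599), np.float32(16.517868), np.float32(-73.362595)]
yaw 16.491926 lat -0.10980874 -0.22906792 -0.16943833 long 0.5632326
origin [ 0.5882 -0.0026]
```

```bash
python3 -m jog '{"dp":[[0,0,0.04],[0,0,0.04],[0,0,0],[0,0,0]],"turn":[0,0,0,0]}'
```

```text
time_s: 7.37
position: [0.5444, -0.0166, 0.0118]
ee_rot: [3.108, 0.458, 0.001]
ft_force: [-0.6, 0.1, -1.6]
grip_width: 0.0279
grip_force: 24.9
```

```bash
python3 -m jog '{"dp":[[0,0,0.03],[0,0,0],[0,0,0]],"turn":[0,0,0]}'
```

```text
time_s: 7.62
position: [0.5446, -0.0166, 0.0106]
ee_rot: [3.108, 0.458, 0.001]
ft_force: [-0.4, -0.0, 1.8]
grip_width: 0.0277
grip_force: 25.0
```

```bash
python3 -m jog '{"dp":[[0,0,0],[0,0,0],[0,0,0],[0,0,0],[0,0,0]],"turn":[0,0,0,0,0]}' 0.05 25 && python3 -m jog '{"dp":[[0,0,-0.1],[0,0,-0.4],[0,0,-0.8],[0,0,-0.9],[0,0,-0.9],[0,0,0],[0,0,0]],"turn":[0,0,0,0,0,0,0]}' && python3 - <<'E'
from h import *
d=grab('wrist','w5.png');np.set_printoptions(precision=4,suppress=True)
p,M,s=tool();print(p,M[:2,:2])
import pickle;pickle.dump((d,p,M),open('w5.pkl','wb'))
E
```

```text
time_s: 8.03
position: [0.5442, -0.0165, 0.0102]
ee_rot: [3.108, 0.458, -0.0]
ft_force: [-0.4, 0.2, -0.7]
grip_width: 0.0431
grip_force: 0.0
time_s: 8.62
position: [0.5457, -0.0166, 0.1368]
ee_rot: [3.107, 0.458, 0.009]
ft_force: [0.1, -0.5, -0.5]
grip_width: 0.0433
grip_force: 0.0
[ 0.5442 -0.0165  0.1349] [[ 0.9575  0.2886]
 [ 0.2886 -0.9575]]
```

View pics/w5.png

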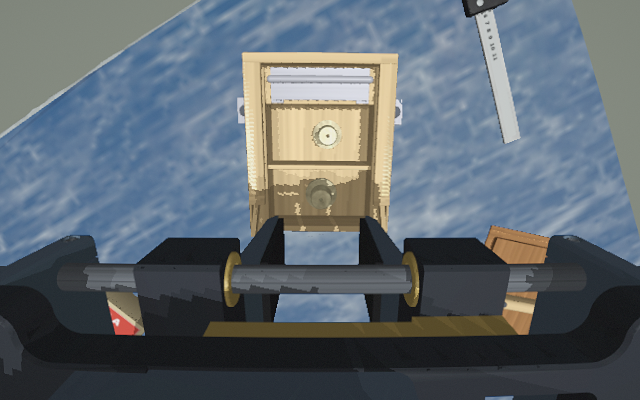

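The insert stands upright in the near compartment at (320,192), the stored one is undisturbed at (327,134). Now to the lid.

```bash
python3 -m jog '{"dp":[[-0.43,0.755,0],[-0.43,0.755,0],[-0.43,0.755,0],[-0.43,0.755,0],[-0.43,0.755,0],[-0.43,0.755,0],[-0.43,0.755,0],[0,0,0],[0,0,0],[0,0,0],[0,0,0],[0,0,0]],"turn":[0,0,0,0,0,0,0,-1,-1,-1,-1,-1]}' && python3 -m jog '{"dp":[[0,0,0],[0,0,0],[0,0,0],[0,0,0],[0,0,0],[0,0,0],[0,0,0],[0,0,0],[0,0,0],[0,0,0],[0,0,0],[0,0,0]],"turn":[-1,-1,-1,-1,-1,-1,-1,-1,-1,-1,-0.55,0]}' && python3 - <<'E'
from h import *
np.set_printoptions(precision=4,suppress=True)
d=grab('wrist','w6.png');p,M,s=tool();print(p,M[:2,:2],np.degrees(np.arctan2(M[1,1],M[0,1])))
hsv=cv2.cvtColor(d['image'],cv2.COLOR_RGB2HSV)
t=cv2.inRange(hsv,(12,20,140),(35,110,255))
for c in cv2.findContours(t,0,1)[0]:
    if cv2.contourArea(c)>150:
        r=cv2.minAreaRect(c);print(r,onplane(d,*r[0],.026))
print(proj(d,[.4899,-.2533,.026]),M[:2,:2].T@(np.array([.4899,-.2533])-p[:2])/.04)
E
```

```text
time_s: 9.67
position: [0.4886, -0.2532, 0.1321]
ee_rot: [-2.93, -1.125, 0.005]
ft_force: [0.9, 0.3, -0.2]
grip_width: 0.0434
grip_force: 0.0
time_s: 10.67
position: [0.4888, -0.2531, 0.1323]
ee_rot: [-2.128, -2.305, 0.002]
ft_force: [0.4, -0.1, 0.3]
grip_width: 0.0433
grip_force: 0.0
[ 0.489  -0.2531  0.1325] [[-0.0777  0.997 ]
 [ 0.997   0.0777]] 4.456346412942075
((356.0228271484375, 307.6802062988281), (13.964421272277832, 29.710020065307617), 4.085616588592529) [ 0.533 -0.366  0.026]
((323.0, 196.0), (62.0, 12.0), 90.0) [ 0.4899 -0.2521  0.026 ]
[322.8861 197.2287] [-0.0067  0.0225]
```

Bar found at (323,196), i.e. (0.4899,-0.2521), squarely between the fingers. Descend and pinch.

```bash
python3 -m jog '{"dp":[[0,0.02,0.5],[0,0,0.8],[0,0,0.8],[0,0,0.5],[0,0,0.2],[0,0,0.1],[0,0,0.1],[0,0,0],[0,0,0]],"turn":[0,0,0,0,0,0,0,0,0]}' && python3 -m jog '{"dp":[[0,0,0],[0,0,0],[0,0,0],[0,0,0],[0,0,0],[0,0,0],[0,0,0]],"turn":[0,0,0,0,0,0,0]}' 1 55
```

```text
time_s: 11.47
position: [0.4916, -0.254, 0.0153]
ee_rot: [2.131, 2.306, 0.001]
ft_force: [0.3, -0.3, -0.1]
grip_width: 0.0435
grip_force: 0.0
time_s: 12.05
position: [0.4909, -0.2537, 0.0146]
ee_rot: [2.132, 2.307, -0.0]
ft_force: [-0.2, -0.3, 2.5]
grip_width: 0.0114
grip_force: 55.0
```

```bash
python3 -m jog '{"dp":[[0,0,-0.1],[0,0,-0.3],[0,0,-0.5],[0,0,-0.5],[0,0,-0.5],[0,0,-0.3],[0,0,0],[0,0,0],[0,0,0],[0,0,0]],"turn":[0,0,0,-0.4,-0.5,-0.5,-0.5,-0.5,0,0]}' && python3 - <<'E'
from h import *
np.set_printoptions(precision=4,suppress=True)
p,M,s=tool();print(p,np.degrees(np.arctan2(M[1,1],M[0,1])),M[2])
O=np.array([.5878,-.0029]);y=np.radians(16.55);X=np.array([np.cos(y),np.sin(y)])
for a in(-.171,-.134,-.009): t=O+X*a;print(a,t,M[:2,:2].T@(t-p[:2])/.04)
E
```

```text
time_s: 12.88
position: [0.4905, -0.2535, 0.1021]
ee_rot: [-1.88, -2.516, 0.0]
ft_force: [-0.1, 0.2, -1.6]
grip_width: 0.0113
grip_force: 55.0
[ 0.4905 -0.2535  0.1021] 16.460168018110316 [ 0.0004 -0.0005 -1.    ]
-0.171 [ 0.4239 -0.0516] [ 5.3114 -0.168 ]
-0.134 [ 0.4594 -0.0411] [5.3129 0.757 ]
-0.009 [ 0.5792 -0.0055] [5.3178 3.882 ]
```

```bash
python3 -m jog '{"dp":[[0.3,0,0],[0.7,-0.02,0],[0.8,-0.03,0],[0.8,-0.03,0],[0.8,-0.03,0],[0.8,-0.03,0],[0.7,-0.03,0],[0.41,0,0],[0,0,0],[0,0,0],[0,0,0]],"turn":[0,0,0,0,0,0,0,0,0,0,0]}' && python3 - <<'E'
from h import *
np.set_printoptions(precision=4,suppress=True)
d=grab('wrist');e=grab('scene');p,M,s=tool();print(p,np.degrees(np.arctan2(M[1,1],M[0,1])),M[2])
O=np.array([.5878,-.0029]);y=np.radians(16.55);X=np.array([np.cos(y),np.sin(y)]);Y=np.array([-X[1],X[0]])
print('case frame tcp',(p[:2]-O)@X,(p[:2]-O)@Y)
C=lambda a,b,z:np.r_[O+X*a/1e3+Y*b/1e3,z/1e3]
B=lambda a,b,z:np.r_[p[:2]+X*(a+5)/1e3+Y*b/1e3,p[2]-.0146+z/1e3]
im=cv2.cvtColor(d['image'],cv2.COLOR_RGB2BGR)
for q in [C(-75,56,40),C(-46,51.7,51),C(-38,46,51),C(-38,60,51),C(20,46,51),C(20,60,51),C(-18,45,36),C(-75,60,51)]: cv2.circle(im,tuple(int(round(i)) for i in proj(d,q)),2,(0,0,255),-1)
for q in [B(71,50.5,5),B(0,50.5,5),B(-50,50.5,5),B(71,0,5),B(71,-50.5,5)]: cv2.circle(im,tuple(int(round(i)) for i in proj(d,q)),2,(0,255,0),-1)
cv2.imwrite('pics/w7.png',im)
import pickle;pickle.dump((d,p,M),open('w7.pkl','wb'))
E
```

```text
time_s: 13.8
position: [0.4242, -0.0522, 0.1024]
ee_rot: [1.879, 2.517, 0.0]
ft_force: [-0.6, -0.5, -1.5]
grip_width: 0.0115
grip_force: 55.0
[ 0.4244 -0.0526  0.1024] 16.456442115748562 [-0.0004  0.0003 -1.    ]
case frame tcp -0.17083865486704933 -0.0011096904149705447
```

View pics/w7.png

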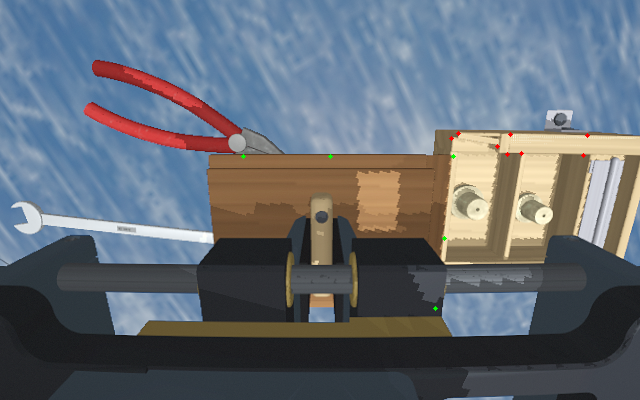

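The picture shows the lid's left edge at row ~155 (predicted 156), nose at column ~447, the case's left outer wall at row ~132 (predicted 134), both inserts standing. I measure both edges in numbers.

```bash
python3 - <<'E'
from h import *
import pickle
np.set_printoptions(precision=4,suppress=True)
d,p,M=pickle.load(open('w7.pkl','rb'));hsv=cv2.cvtColor(d['image'],cv2.COLOR_RGB2HSV)
O=np.array([.5878,-.0029]);y=np.radians(16.55);X=np.array([np.cos(y),np.sin(y)]);Y=np.array([-X[1],X[0]])
m=cv2.inRange(hsv,(5,25,50),(40,255,255))
def edge(cols,r0,r1,z):
    P=[]
    for c in cols:
        r=np.where(m[r0:r1,c])[0][0]+r0
        q=onplane(d,c,r-.5,z)[:2]-O;P.append([q@X,q@Y])
    v=cv2.fitLine(np.float32(P),cv2.DIST_HUBER,0,1e-4,1e-4).ravel();v[:2]*=np.sign(v[0])
    return np.degrees(np.arctan2(v[1],v[0])),v[3]-v[1]/v[0]*v[2],v[2:],v[3]
print('lid left edge (expect 50.5mm)',edge(list(range(215,232,3))+list(range(290,425,5)),140,175,p[2]-.0146+.005))
print('case left (expect 60)',edge(range(515,540,3),115,150,.051),edge(range(590,636,3),115,150,.051))
print([np.where(m[115:150,c])[0][0]+115 for c in range(440,640,12)])
h=hsv[:,:,:]
for r in(158,162,200,230): print(r,[tuple(int(i) for i in h[r,c]) for c in range(426,462,4)])
E
```

```text
lid left edge (expect 50.5mm) (np.float32(0.14216077), np.float32(0.051065058), array([-0.155 ,  0.0507], dtype=float32), np.float32(0.05068059))
case left (expect 60) (np.float32(0.8460536), np.float32(0.062894665), array([-0.0256,  0.0625], dtype=float32), np.float32(0.0625163)) (np.float32(-2.9153457), np.float32(0.0640045), array([0.0375, 0.0621], dtype=float32), np.float32(0.06209237))
[np.int64(130), np.int64(130), np.int64(130), np.int64(130), np.int64(130), np.int64(130), np.int64(130), np.int64(131), np.int64(131), np.int64(131), np.int64(132), np.int64(132), np.int64(133), np.int64(132), np.int64(133), np.int64(134), np.int64(135)]
158 [(14, 129, 132), (15, 133, 130), (15, 136, 124), (14, 133, 127), (15, 132, 131), (14, 132, 122), (15, 133, 153), (20, 67, 244), (20, 71, 237)]
162 [(14, 134, 122), (15, 131, 130), (15, 129, 123), (14, 131, 128), (14, 132, 129), (15, 133, 121), (15, 127, 191), (20, 68, 243), (20, 67, 248)]
200 [(14, 130, 135), (14, 131, 138), (15, 134, 133), (15, 133, 132), (14, 133, 127), (16, 122, 198), (20, 68, 242), (24, 50, 216), (25, 63, 133)]
230 [(14, 137, 106), (15, 135, 108), (15, 132, 108), (14, 129, 101), (14, 135, 102), (20, 67, 243), (20, 70, 232), (19, 71, 234), (20, 71, 234)]
```

```bash
python3 -m jog '{"dp":[[0.04,0.25,0],[0,0.3,0],[0,0.17,0],[0,0,0.2],[0,0,0.3],[0,0,0.3],[0,0,0.2],[0,0,0.08],[0,0,0],[0,0,0]],"turn":[0,0,0,0,0,0,0,0,0,0]}'
```

```text
time_s: 14.73
position: [0.4512, -0.0423, 0.0591]
ee_rot: [1.879, 2.518, -0.0]
ft_force: [0.6, -0.5, -1.9]
grip_width: 0.0116
grip_force: 55.0
```

```bash
python3 -m jog '{"dp":[[0,0,0.04],[0,0,0],[0,0,0]],"turn":[0,0,0]}'
```

```text
time_s: 14.98
position: [0.4513, -0.0423, 0.0579]
ee_rot: [1.879, 2.517, 0.001]
ft_force: [-0.1, 0.2, -1.5]
grip_width: 0.0117
grip_force: 55.0
```

```bash
python3 -m jog '{"dp":[[0,0,0.04],[0,0,0],[0,0,0]],"turn":[0,0,0]}'; python3 -m jog '{"dp":[[0,0,0.03],[0,0,0],[0,0,0]],"turn":[0,0,0]}'; python3 -m jog '{"dp":[[0,0,0.02],[0,0,0],[0,0,0]],"turn":[0,0,0]}'
```

```text
time_s: 15.23
position: [0.451, -0.0422, 0.056]
ee_rot: [1.879, 2.517, -0.0]
ft_force: [0.3, 0.1, -2.3]
grip_width: 0.0114
grip_force: 55.0
time_s: 15.48
position: [0.451, -0.0422, 0.0547]
ee_rot: [-1.879, -2.517, 0.0]
ft_force: [0.0, 0.2, -1.6]
grip_width: 0.0114
grip_force: 55.0
time_s: 15.73
position: [0.4511, -0.0422, 0.0541]
ee_rot: [1.879, 2.517, 0.0]
ft_force: [-1.1, 0.4, 0.6]
grip_width: 0.0118
grip_force: 55.0
```

```bash
python3 -m jog '{"dp":[[0,0.1,-0.01],[0,0.1,0],[0,0.1,0],[0,0,0]],"turn":[0,0,0,0]}'; python3 -m jog '{"dp":[[0,0.1,0],[0,0.1,0],[0,0,0]],"turn":[0,0,0]}'; python3 -m jog '{"dp":[[0,0.06,0],[0,0.06,0],[0,0,0]],"turn":[0,0,0]}'
```

```text
time_s: 16.07
position: [0.464, -0.0386, 0.0544]
ee_rot: [1.878, 2.517, 0.001]
ft_force: [-0.0, 0.6, -1.2]
grip_width: 0.0115
grip_force: 55.0
time_s: 16.32
position: [0.4714, -0.0363, 0.0544]
ee_rot: [1.878, 2.517, 0.001]
ft_force: [1.5, -0.4, -0.5]
grip_width: 0.011
grip_force: 55.0
time_s: 16.57
position: [0.4754, -0.0351, 0.0544]
ee_rot: [1.879, 2.517, 0.001]
ft_force: [0.2, 0.9, 0.4]
grip_width: 0.0114
grip_force: 55.0
```

```bash
python3 -m jog '{"dp":[[0,0.06,0],[0,0.06,0],[0,0.06,0],[0,0,0]],"turn":[0,0,0,0]}'; python3 -m jog '{"dp":[[0,0.06,0],[0,0.06,0],[0,0.06,0],[0,0,0]],"turn":[0,0,0,0]}'
```

```text
time_s: 16.9
position: [0.4825, -0.033, 0.0544]
ee_rot: [1.879, 2.517, 0.001]
ft_force: [-0.3, -0.9, 0.2]
grip_width: 0.0115
grip_force: 55.0
time_s: 17.23
position: [0.4894, -0.0309, 0.0544]
ee_rot: [1.879, 2.517, 0.001]
ft_force: [-0.6, -0.6, 1.7]
grip_width: 0.0118
grip_force: 55.0
```

```bash
python3 -m jog '{"dp":[[0,0.1,-0.01],[0,0.15,0],[0,0.15,0],[0,0.1,0],[0,0,0]],"turn":[0,0,0,0,0]}'; python3 -m jog '{"dp":[[0,0.1,0],[0,0.15,0],[0,0.15,0],[0,0.1,0],[0,0,0]],"turn":[0,0,0,0,0]}'
```

```text
time_s: 17.65
position: [0.5093, -0.025, 0.0545]
ee_rot: [1.878, 2.517, 0.001]
ft_force: [-0.3, -0.3, -1.1]
grip_width: 0.0114
grip_force: 55.0
time_s: 18.07
position: [0.5284, -0.0193, 0.0547]
ee_rot: [1.878, 2.517, 0.002]
ft_force: [0.0, -0.1, -1.7]
grip_width: 0.0116
grip_force: 55.0
```

```bash
python3 -m jog '{"dp":[[0,0.1,0],[0,0.15,0],[0,0.2,0],[0,0.15,0],[0,0.1,0],[0,0,0]],"turn":[0,0,0,0,0,0]}'; python3 -m jog '{"dp":[[0,0.06,0],[0,0.06,0],[0,0.04,0],[0,0,0]],"turn":[0,0,0,0]}'
```

```text
time_s: 18.57
position: [0.5553, -0.0114, 0.0547]
ee_rot: [1.878, 2.517, 0.002]
ft_force: [-0.1, 0.1, -2.9]
grip_width: 0.0117
grip_force: 55.0
time_s: 18.9
position: [0.5603, -0.0099, 0.0547]
ee_rot: [1.879, 2.517, 0.0]
ft_force: [-0.4, -1.2, -2.1]
grip_width: 0.0116
grip_force: 55.0
```

```bash
python3 -m jog '{"dp":[[0,0.05,0],[0,0.05,0],[0,0,0]],"turn":[0,0,0]}'; python3 -m jog '{"dp":[[0,0.05,0],[0,0.03,0],[0,0,0]],"turn":[0,0,0]}'
```

```text
time_s: 19.15
position: [0.5643, -0.0087, 0.0548]
ee_rot: [1.879, 2.517, 0.001]
ft_force: [0.3, -1.6, -2.2]
grip_width: 0.0117
grip_force: 55.0
time_s: 19.4
position: [0.5672, -0.0078, 0.0547]
ee_rot: [1.879, 2.517, 0.0]
ft_force: [0.2, -2.5, -1.3]
grip_width: 0.0116
grip_force: 55.0
```

```bash
python3 -m jog '{"dp":[[-0.01,0.03,0],[0,0.02,0],[0,0,0]],"turn":[0,0,0]}'; python3 -m jog '{"dp":[[0,0.03,0],[0,0.02,0],[0,0,0]],"turn":[0,0,0]}'
```

```text
time_s: 19.65
position: [0.5692, -0.0074, 0.0547]
ee_rot: [1.879, 2.517, 0.001]
ft_force: [0.7, -0.6, -2.2]
grip_width: 0.0115
grip_force: 55.0
time_s: 19.9
position: [0.5704, -0.007, 0.0548]
ee_rot: [-1.879, -2.517, 0.001]
ft_force: [-1.5, -1.4, -0.5]
grip_width: 0.0116
grip_force: 55.0
```

```bash
python3 -m jog '{"dp":[[0,0.03,0],[0,0,0]],"turn":[0,0]}'; python3 -m jog '{"dp":[[0,0.03,0],[0,0,0]],"turn":[0,0]}'
```

```text
time_s: 20.07
position: [0.5707, -0.0069, 0.0548]
ee_rot: [-1.878, -2.516, 0.003]
ft_force: [-5.1, -2.6, 3.1]
grip_width: 0.0114
grip_force: 55.0
time_s: 20.23
position: [0.571, -0.0068, 0.0549]
ee_rot: [-1.877, -2.515, 0.005]
ft_force: [-5.3, -2.6, 4.4]
grip_width: 0.0116
grip_force: 55.1
```

```bash
python3 -m jog '{"dp":[[0,0.03,0],[0,0,0]],"turn":[0,0]}'; python3 -m jog '{"dp":[[0,0.03,0],[0,0,0]],"turn":[0,0]}'
```

```text
time_s: 20.4
position: [0.5713, -0.0067, 0.0549]
ee_rot: [-1.876, -2.514, 0.007]
ft_force: [-8.0, -3.7, 5.0]
grip_width: 0.0116
grip_force: 55.1
time_s: 20.57
position: [0.5717, -0.0066, 0.0549]
ee_rot: [-1.875, -2.514, 0.009]
ft_force: [-9.9, -5.2, 6.7]
grip_width: 0.0115
grip_force: 55.1
```

```bash
python3 -m jog '{"dp":[[0,0.03,0],[0,0,0]],"turn":[0,0]}'; python3 -m jog '{"dp":[[0,0.03,0],[0,0,0]],"turn":[0,0]}'
```

```text
time_s: 20.73
position: [0.572, -0.0065, 0.0549]
ee_rot: [-1.874, -2.513, 0.012]
ft_force: [-11.3, -5.6, 9.5]
grip_width: 0.0116
grip_force: 55.2
time_s: 20.9
position: [0.5724, -0.0064, 0.0549]
ee_rot: [-1.874, -2.512, 0.014]
ft_force: [-14.3, -6.0, 10.0]
grip_width: 0.0114
grip_force: 55.3
```

```bash
python3 -m jog '{"dp":[[0,0.03,0],[0,0,0]],"turn":[0,0]}'; python3 -m jog '{"dp":[[0,0.03,0],[0,0,0]],"turn":[0,0]}'
```

```text
time_s: 21.07
position: [0.5728, -0.0062, 0.0549]
ee_rot: [-1.873, -2.511, 0.015]
ft_force: [-16.1, -5.7, 11.1]
grip_width: 0.0118
grip_force: 55.3
time_s: 21.23
position: [0.5732, -0.0061, 0.0549]
ee_rot: [-1.872, -2.511, 0.017]
ft_force: [-16.4, -7.2, 13.4]
grip_width: 0.0114
grip_force: 55.3
```

```bash
python3 -m jog '{"dp":[[0,0.01,-0.01],[0,0,-0.01]],"turn":[0,0]}'; python3 -m jog '{"dp":[[0,0.02,-0.01],[0,0,0]],"turn":[0,0]}'
```

```text
time_s: 21.4
position: [0.5734, -0.006, 0.0553]
ee_rot: [-1.872, -2.51, 0.017]
ft_force: [-16.0, -7.6, 10.0]
grip_width: 0.0116
grip_force: 55.3
time_s: 21.57
position: [0.5737, -0.0059, 0.0555]
ee_rot: [-1.871, -2.51, 0.019]
ft_force: [-17.4, -7.8, 9.2]
grip_width: 0.0117
grip_force: 55.3
```

```bash
python3 -m jog '{"dp":[[0,0.02,-0.01],[0,0,0]],"turn":[0,0]}'; python3 -m jog '{"dp":[[0,0.02,-0.01],[0,0,0]],"turn":[0,0]}'
```

```text
time_s: 21.73
position: [0.574, -0.0059, 0.0556]
ee_rot: [-1.871, -2.509, 0.02]
ft_force: [-16.7, -8.8, 9.2]
grip_width: 0.0117
grip_force: 55.3
time_s: 21.9
position: [0.5745, -0.0057, 0.0557]
ee_rot: [-1.871, -2.509, 0.021]
ft_force: [-15.6, -8.7, 7.4]
grip_width: 0.0112
grip_force: 55.2
```

```bash
python3 -m jog '{"dp":[[0,0.015,0],[0,0,0]],"turn":[0,0]}'; python3 -m jog '{"dp":[[0,0.015,0],[0,0,0]],"turn":[0,0]}'
```

```text
time_s: 22.07
position: [0.5792, -0.0045, 0.0558]
ee_rot: [-1.876, -2.513, 0.009]
ft_force: [-2.5, -2.0, -7.0]
grip_width: 0.0118
grip_force: 55.0
time_s: 22.23
position: [0.5797, -0.0041, 0.0557]
ee_rot: [-1.875, -2.512, 0.01]
ft_force: [-8.2, -4.2, 0.8]
grip_width: 0.0114
grip_force: 55.0
```

```bash
python3 -m jog '{"dp":[[0,-0.03,0],[0,-0.03,0],[0,0,0]],"turn":[0,0,0]}'
```

```text
time_s: 22.48
position: [0.5797, -0.0041, 0.0558]
ee_rot: [-1.878, -2.515, 0.004]
ft_force: [-4.4, -2.7, -4.4]
grip_width: 0.0114
grip_force: 55.0
```

```bash
python3 -m jog '{"dp":[[0,-0.04,0.02],[0,0,0],[0,0,0]],"turn":[0,0,0]}' && python3 -m jog '{"dp":[[0,0,0],[0,0,0],[0,0,0],[0,0,0],[0,0,0],[0,0,0]],"turn":[0,0,0,0,0,0]}' 0.05 25
```

```text
time_s: 22.73
position: [0.5797, -0.0042, 0.0557]
ee_rot: [-1.879, -2.517, 0.001]
ft_force: [-2.6, -1.4, -3.1]
grip_width: 0.0112
grip_force: 55.0
time_s: 23.23
position: [0.5805, -0.0043, 0.0562]
ee_rot: [1.879, 2.517, 0.001]
ft_force: [0.0, -0.0, 1.1]
grip_width: 0.043
grip_force: 0.0
```

```bash
python3 -m jog '{"dp":[[0,0,-0.2],[0,0,-0.6],[0,0,-0.8],[0,0,-0.8],[-0.4,0,-0.3],[-0.4,0,0],[-0.4,0,0],[0,0,0],[0,0,0]],"turn":[0,0,0,0,0,0,0,0,0]}' && python3 - <<'E'
from h import *
np.set_printoptions(precision=4,suppress=True)
d=grab('wrist','w8.png');p,M,s=tool();print(p)
O=np.array([.5878,-.0029]);y=np.radians(16.55);X=np.array([np.cos(y),np.sin(y)]);Y=np.array([-X[1],X[0]])
hsv=cv2.cvtColor(d['image'],cv2.COLOR_RGB2HSV)
m=cv2.inRange(hsv,(5,100,40),(17,255,255));m=cv2.morphologyEx(m,cv2.MORPH_OPEN,np.ones((5,5)))
q=max(cv2.findContours(m,0,1)[0],key=cv2.contourArea)[:,0]
print(cv2.boundingRect(q))
w=np.array([onplane(d,*c,.0495)[:2]-O for c in q]);print('lid in case frame x',np.percentile(w@X,[0,2,98,100]),'y',np.percentile(w@Y,[0,2,98,100]))
E
```

```text
time_s: 23.98
position: [0.5937, -0.0507, 0.1644]
ee_rot: [1.881, 2.516, 0.001]
ft_force: [-0.0, 0.9, -0.4]
grip_width: 0.043
grip_force: 0.0
[ 0.5934 -0.0501  0.1641]
(247, 84, 160, 111)
lid in case frame x [-0.0738 -0.0736  0.0663  0.0665] y [-0.0472 -0.0472  0.0508  0.0509]
```

```bash
python3 -c "
from bench import ctrl
print(ctrl.close_job())"
```

```text
the job is handed in; nothing more can be done
None
```

The job is handed in: the brass insert stands upright in the near compartment and the lid is home (measured x −74 to +66 mm in the case; nominal −75 to +67), with the ridge clicked, inferred from the force drop and 4.7 mm jump. I read about 9 N against the stop afterwards (sampled, 28 N limit), and handed in at about 24 s.

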